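# Turn the engine plate over and bring it to the buffing wheel

### The arm

A 7-joint arm with a two-finger parallel gripper is mounted at the origin on the work surface. World frame = base frame: x ahead of the robot, y to its left, z up, the work surface at z = 0. Lengths are in m, angles in rad, forces in N, time in s.
With the tool pointing down it reaches from about 0.425 to 0.95 m from the base axis. Payload 4.7 kg.
Tool frame: the origin (TCP) lies on the centre line of the jaws, within the pads' length; the fingertips stand robot.nose_length ahead of it and the grasp point (between the pads) lies 8 mm behind it (robot.nose_length is the distance from the TCP to the fingertips, in m); z points along the fingers, x is the direction in which the jaws open and shut, and the axes are right-handed (so a half turn about z gives the same grasp; the last joint's range is limited). The gripper opens to 85 mm and grips with 20 to 120 N. Pads are 22 mm wide; open, the fingers measure 114 mm over their backs; the gripper's body (76 mm by 85 mm) begins 54 mm behind the grasp point. The pads swing forward as they close: fully open they stand 13 mm farther back than shut.
Start: joints at [-1.209, 0.469, -0.049, 1.532, 0.024, 1.141, -0.082], TCP at [0.257, 0.624, 0.242] pointing down, gripper open.
Joint ranges: [-2.59, 2.59], [-0.33, 1.99], [-1.39, 1.29], [0.1, 2.45], [-1.04, 4.18], [0.21, 1.99], [-2.66, 2.66]. Speed limits (rad/s): [2.57, 2.57, 3.14, 3.14, 3.14, 3.14, 3.14].

### API

Orientations are given as [roll, pitch, yaw] about the fixed x, y, z axes, in that order (R = Rz(yaw) Ry(pitch) Rx(roll)).
In Python, from plant import robot gives the robot as it stands. Calls block until the motion is done:
- robot.goto(position, orientation): joint-space move of the TCP to a pose.
- robot.move_straight(position, vel=0.15, attitude=None, contact_N=None): straight line of the TCP; attitude=None keeps the orientation; vel is the mean speed in m/s. With contact_N (N) it stops when the force on the tool has changed by that much, and returns True; else False.
- robot.move_joints(angles): joint-space move.
- robot.grip(opening, strength=None): opening from 0.0 (shut) to 1.0 (fully open); strength is the grip in N (None keeps the last); returns when the fingers have stopped.
- robot.sleep(seconds).
- robot.inverse_kinematics(position, orientation): joint angles nearest the present ones, or None.
- robot.sense(): the state.
- robot.grab_frame(name): name is "scene" or "top" or "wrist"; returns a dict with "image" (480x640x3 uint8, red, green, blue), "range_z" (480x640 float32, m along the optical axis (not along the pixel's ray), 0 where there is no reading), "fx", "fy", "cx", "cy" (pixels), "R" (3x3) and "t" (3): a world point X has camera coordinates R X + t. Camera axes: x right, y down, z forward; pixel columns grow to the right and rows downward; lengths in m; the calibration is good to about 2 mm. A picture is of the moment at which its call begins.
A pose or a line that the arm cannot do raises robot.IKError and nothing moves.
- robot.close_job(): hands the job in, once; it reports no verdict.
The state is a dict: "t": time; "joint_pos": joint angles; "joint_velocities": joint speeds; "effort": joint torques, N m; "tcp_pos": TCP position; "tcp_rot": TCP orientation; "wrist_force": force on the tool from outside, world axes, zero at the start; "torque": the same for the moment, N m; "opening": opening from 0.0 (shut) to 1.0 (fully open).
Only numpy, scipy, OpenCV 4.12 (cv2) and the standard library are available. Lean on these libraries where they do the work, as an engineer would, in place of code of your own. Each camera call takes 0.05 s, during which the arm holds its last target. There are 200 camera calls.

### The job

The aluminium engine plate leaning in the grey stand is polished on the face you can see; its hidden face still has the old red paint. Turn the plate over and set it down, without dropping it, in the blue cradle on the buffing machine's sliding carriage, resting squarely against the cradle's back with the red face outward, and slide the carriage all the way to its yellow stop at the wheel. Leave the jar, mug, tools and sprocket on the bench where they are.

Things in the scene. Friction and masses are not known exactly. Their poses are not given: they have to be found in the camera images.
- plate: flat plate with corner bolt holes and a bigger hole, 110 long, 90 wide, 8 thick, 0.2 kg; one face polished aluminium, the other red. Origin at its middle; x = outward normal of the red face, y along its width, z along its length (either end may be up). It starts in the stand, length up the slope, leaning 25 deg from upright with its top towards the robot, polished face out (away from the robot)
- plate_red (a point): centre of the plate's red face
- plate_bare (a point): centre of the plate's polished face
- stand: fixed grey stand, 100 deep (x), 130 wide (y); origin under its base on the bench; x = the way its rest faces (away from the robot). The rest is shaped and leans just like the cradle; the foot of its back face is at x 20, z 50
- cradle (a point): blue sloping rest on the carriage. Origin: middle of the foot of its back face, 50 above the bench. z = up the slope (25 deg from vertical, top towards the robot), x = out of the back face (x = 0; 80 wide, 50 high), y = across. The plate stands on a ledge (z = 0) behind a lip 10 high, inner face at x 13, between cheeks at y = +-52, 22 high. Seated, the plate's middle is at x 4, y 0, z 55
- carriage_knob (a point): middle of the top of the carriage's upright black knob: 24 diameter, 45 high, on a 12 diameter pin above the carriage; top 122 above the bench; it stands 100 from the cradle's middle on the side away from the stop
- carriage (a joint): slide of the carriage along the machine's +y (m): 0 = far end from the stop, 0.140 = against the yellow stop, cradle in front of the wheel. It stays where it is left; about 3 N to move
- machine: fixed green buffing machine; origin on the bench under the middle of the slide's travel; y = the way the carriage slides to its stop, x = away from the robot. Buffing wheel (not running) 200 diameter, 30 thick, axis along y, centre at x 155, y 70, z 150; motor beside it in +y
- polish_jar: white jar with black lid, 68 diameter, 75 high; leave alone; origin under its middle
- wrench: steel wrench 190 long lying near the robot; leave alone; origin under its middle
- screwdriver: red-handled screwdriver 200 long lying flat; leave alone; origin under its middle
- sprocket: dark steel chain sprocket 124 diameter lying flat; leave alone; origin under its middle
- mug: blue mug 80 diameter, 90 high; leave alone; origin under its middle
Things that resemble listed ones, but are neither listed nor needed, are in the scene too. What is shaped like the plate but green or pink is not meant.

How it is judged:
At the end, for the whole second after the job is handed in: Plate at rest in the cradle, red face out: middle within 9 mm across and 6 mm along the slope of its seated place, back face within 4 mm of the cradle's back, square within 0.1 rad; carriage at rest within 4 mm of its stop (y of plate in the frame of cradle between -0.009 and 0.009 m and z of plate in the frame of cradle between 0.049 and 0.061 m and x of plate_red in the frame of cradle between 0.005 and 0.012 m and x of plate_bare in the frame of cradle between -0.004 and 0.003 m and angle between the x axis of plate and the x axis of cradle, either way round below 0.1 rad and angle between the z axis of plate and the z axis of cradle, either way round below 0.1 rad and value of joint carriage above 0.136 m and linear speed of plate below 0.02 m/s and velocity of joint carriage between -0.01 and 0.01 m/s); the robot touches nothing.
It fails at once if the plate is dropped (falls free of the gripper faster than 0.7 m/s, about 25 mm) (contact force between the fingers and plate below 0.05 N and linear speed of plate above 0.7 m/s).
It fails at once if another loose thing on the bench is displaced by more than 30 mm (distance of any of polish_jar, wrench, screwdriver, sprocket, mug from where it was at the start of the episode above 0.03 m).
It also fails if it takes over 61 s, if anything falls off the work surface, if the arm or the gripper's body presses on something with over 40 N, if the wrist force passes 120 N, or if a joint passes its speed limit or range.

## Working session

There is one attempt and no reset: what is moved stays moved. The work goes in short steps, each a Python script; the robot and the scene stay as the last script left them, time stands still between calls to the robot, and variables do not carry over. Pictures are saved under pics/ and viewed, about 8 in all and at most 12, crops included, and the job is handed in when it is done.

```bash
ls; mkdir -p pics
python3 - <<'E'
from plant import robot
import numpy as np,cv2
for n in ("scene","top"):
    f=robot.grab_frame(n); cv2.imwrite(f"pics/{n}0.png",f["image"][:,:,::-1]); np.savez(f"{n}0.npz",**f)
    print(n,f["fx"],f["cx"],f["cy"],(-f["R"].T@f["t"]).round(3),f["R"].round(2).tolist(),(f["range_z"]>0).mean())
s=robot.sense(); print(s, robot.nose_length)
E
```

```text
pics
scene 537.3132415174222 313.9977148578979 235.46994747744523 [ 1.478 -0.219  1.04 ] [[0.11, 0.99, 0.02], [0.7, -0.07, -0.71], [-0.7, 0.09, -0.7]] 0.9960286458333333
top 609.8071166850608 316.12907588301226 250.4395985721269 [ 0.271 -0.082  1.376] [[0.01, -1.0, 0.01], [-0.97, -0.01, -0.22], [0.22, -0.0, -0.97]] 0.996025390625
{'t': 0.1, 'joint_pos': array([-1.20888856,  0.4693959 , -0.04858859,  1.53356233,  0.02409919,
        1.14098561, -0.08228711]), 'joint_velocities': array([ 1.40351990e-03, -2.07245736e-03, -1.27508894e-03, -4.09970145e-03,
       -3.92119525e-04,  3.82479113e-04,  9.92403851e-05]), 'effort': array([ 1.07827356e-03, -5.11514211e+01, -4.68619424e-02, -2.38392967e+01,
        1.07143031e-02,  4.31472959e-03,  3.82401413e-05]), 'tcp_pos': array([0.25693199, 0.62365243, 0.24134778]), 'tcp_rot': array([3.14153033e+00, 1.76461339e-03, 1.18002412e+00]), 'wrist_force': array([ 0.08907094, -0.17269709, -0.77539795]), 'torque': array([ 0.00725989, -0.00407577,  0.03430036]), 'opening': 0.9999711226164233} 0.011
```

View pics/scene0.png

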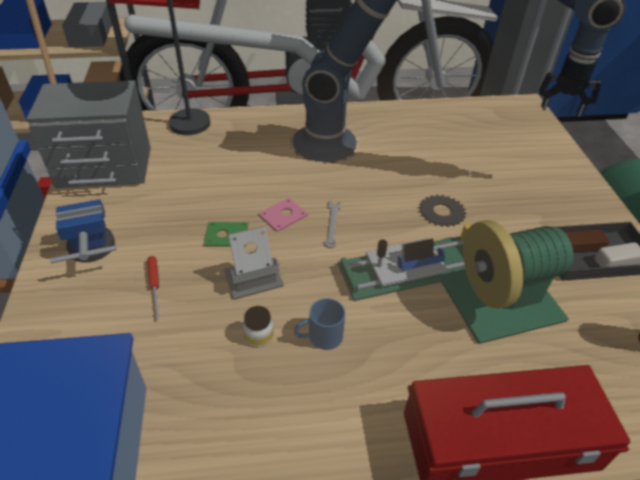

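View pics/top0.png

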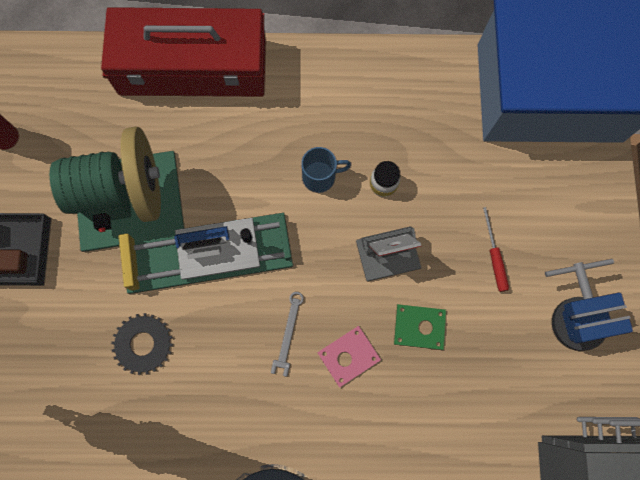

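The target is the aluminium plate in the grey stand, at top (392,243) and scene (250,248). The look-alikes lying flat are the green one at top (420,327) and the pink one at top (350,356), and neither fits. The blue cradle is at top (203,238), the knob at top (246,236) and the stop at top (127,262). The other blue things are the vise and mug, which don't matter here. Next I measure using depth.

```bash
cat > h.py <<'E'
import numpy as np,cv2
def cloud(f):
    v,u=np.mgrid[0:480,0:640]; z=f["range_z"].astype(float)
    c=np.stack([(u-f["cx"])*z/f["fx"],(v-f["cy"])*z/f["fy"],z],-1)
    return (c-f["t"])@f["R"]
def plane(p):
    m=np.median(p,0)
    for _ in range(4):
        c=p.mean(0); n=np.linalg.svd(p-c,full_matrices=False)[2][2]; d=abs((p-c)@n); p=p[d<max(2*np.median(d),.0015)]
    return c,n*np.sign(n[2]),len(p)
def rect(p,c,n):
    """min-area rectangle of points in plane: centre, axes, sizes"""
    x=np.cross([0,0,1],n); x/=np.linalg.norm(x); y=np.cross(n,x)
    r=cv2.minAreaRect(np.c_[(p-c)@x,(p-c)@y].astype(np.float32)*1000)
    return c+(r[0][0]*x+r[0][1]*y)/1000,r[1],r[2]
E
python3 - <<'E'
from h import *
import numpy as np
F={n:dict(np.load(f"{n}0.npz")) for n in("scene","top")}
for n,f in F.items():
    P=cloud(f); hsv=cv2.cvtColor(f["image"],cv2.COLOR_RGB2HSV)
    H,S,V=[hsv[...,i].astype(int) for i in range(3)]
    box={"scene":dict(plate=(215,285,220,290),mach=(335,490,225,300)),"top":dict(plate=(345,430,215,290),mach=(110,300,205,300))}[n]
    a=box["plate"]; sl=np.s_[a[2]:a[3],a[0]:a[1]]
    p=P[sl]; m=(S[sl]<60)&(p[...,2]>.06)&(p[...,2]<.17)
    # scene: bright plate
    k=m&(V[sl]>110); q=p[k]; c,nn,N=plane(q); print(n,"plate",c.round(4),nn.round(3),N,len(q), [ (x[0].round(4),x[1:]) for x in [rect(q[abs((q-c)@nn)<.004],c,nn)]])
    z=p[...,2]; print(" stand pts z>.015 xy range",p[z>.015].min(0).round(3),p[z>.015].max(0).round(3))
    a=box["mach"]; sl=np.s_[a[2]:a[3],a[0]:a[1]]; p=P[sl];h,s,v=H[sl],S[sl],V[sl]
    b=(h>105)&(h<125)&(s>120)&(p[...,2]>.045); q=p[b]; 
    print(" blue",len(q),q.mean(0).round(4),q.min(0).round(3),q.max(0).round(3)); c,nn,N=plane(q); print("  plane",c.round(4),nn.round(3),N)
    y=(h>18)&(h<32)&(s>140)&(p[...,2]>.02)&(p[...,2]<.1); q=p[y]; print(" yellow",len(q),q.min(0).round(3),q.max(0).round(3),np.median(q,0).round(3))
    kb=(v<60)&(p[...,2]>.115)&(p[...,2]<.13); q=p[kb]; print(" knob top",len(q),q.mean(0).round(4),q.min(0).round(3),q.max(0).round(3))
    g=(h>60)&(h<90)&(s>80)&(p[...,2]<.06)&(p[...,2]>.003); q=p[g]; print(" green",len(q),cv2.minAreaRect((q[:,:2]*1000).astype(np.float32)),np.median(q[:,2]))
    cv2.imwrite(f"pics/{n}_c.png",cv2.resize(f["image"][box["mach"][2]-20:box["mach"][3],box["mach"][0]:box["mach"][1],::-1],None,fx=4,fy=4,interpolation=2))
    a=box["plate"]; cv2.imwrite(f"pics/{n}_p.png",cv2.resize(f["image"][a[2]:a[3],a[0]:a[1],::-1],None,fx=5,fy=5,interpolation=2))
I=[cv2.resize(cv2.imread(f"pics/{n}_{k}.png"),(400,300)) for n in("scene","top") for k in "cp"]
cv2.imwrite("pics/crops.png",np.vstack([np.hstack(I[:2]),np.hstack(I[2:])]))
E
```

```text
scene plate [ 0.5798 -0.2557  0.1068] [0.877 0.218 0.427] 793 1389 [(array([ 0.5796, -0.255 ,  0.1068]), ((90.48466491699219, 104.4517822265625), 0.3191075325012207))]
 stand pts z>.015 xy range [ 0.539 -0.321  0.015] [ 1.478 -0.191  1.04 ]
 blue 8 [0.6218 0.1267 0.0636] [0.618 0.119 0.059] [0.625 0.143 0.067]
  plane [0.6218 0.1267 0.0636] [-0.883 -0.214  0.419] 8
 yellow 21 [0.491 0.31  0.035] [0.514 0.324 0.064] [0.503 0.314 0.059]
 knob top 73 [0.6778 0.1844 0.1218] [0.594 0.055 0.116] [0.747 0.269 0.13 ]
 green 25 ((575.7679443359375, 265.967041015625), (32.97065734863281, 55.550331115722656), 61.12436294555664) 0.01296298716390159
top plate [ 0.5782 -0.2535  0.1099] [0.877 0.215 0.429] 400 549 [(array([ 0.5801, -0.2596,  0.1089]), ((107.53252410888672, 100.7393798828125), 89.92939758300781))]
 stand pts z>.015 xy range [ 0.271 -0.321  0.015] [ 0.63  -0.082  1.376]
 blue 449 [0.6049 0.165  0.0618] [0.576 0.052 0.045] [0.626 0.222 0.122]
  plane [0.606  0.1654 0.0598] [-0.921 -0.161  0.356] 288
 yellow 671 [0.488 0.257 0.02 ] [0.658 0.35  0.092] [0.545 0.326 0.061]
 knob top 91 [0.5971 0.0781 0.1222] [0.583 0.052 0.115] [0.653 0.341 0.13 ]
 green 3542 ((610.5413818359375, 183.1395721435547), (201.78152465820312, 404.5171813964844), 9.98463249206543) 0.014938731938173392
```

View pics/crops.png

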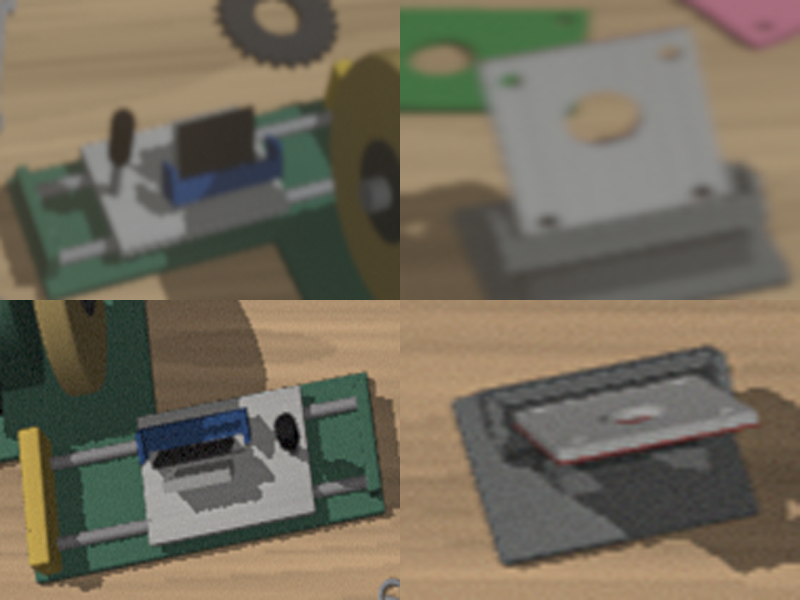

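The crops confirm it. The aluminium plate with its red rear edge stands in the grey stand, with its big hole near the upper end. The cradle has a dark back face with blue cheeks and lip, and the knob stands to its right. Next I measure the cradle and test IK.

```bash
cat >> h.py <<'E'
from scipy.spatial.transform import Rotation as Rot
def axes(az,tilt=np.radians(25)):
    h=np.array([np.cos(az),np.sin(az),0]); Z=np.array([0,0,1.])
    n=np.cos(tilt)*h+np.sin(tilt)*Z; up=-np.sin(tilt)*h+np.cos(tilt)*Z
    return n,np.cross(up,n),up     # x,y,z of rest frame
def pose(az,sgn,phi=0.):
    """tool rpy: fingers down the slope turned by phi in plane, jaws along sgn*normal"""
    n,y,up=axes(az); z=-(np.cos(phi)*up+np.sin(phi)*y); x=sgn*n
    return Rot.from_matrix(np.c_[x,np.cross(z,x),z]).as_euler('xyz')
E
python3 - <<'E'
from h import *
from plant import robot
F={n:dict(np.load(f"{n}0.npz")) for n in("scene","top")}
f=F["top"];P=cloud(f); hsv=cv2.cvtColor(f["image"],cv2.COLOR_RGB2HSV).astype(int)
def sub(P,hsv,u0,u1,v0,v1): return P[v0:v1,u0:u1],hsv[v0:v1,u0:u1]
p,h=sub(P,hsv,170,270,210,290)
m=(h[...,1]<60)&(h[...,2]>90)&(p[...,2]>.03)&(p[...,2]<.055); q=p[m]; print("carr",len(q),np.median(q[:,2]),cv2.minAreaRect((q[:,:2]*1000).astype(np.float32)))
p,h=sub(P,hsv,235,260,220,250); q=p[(h[...,2]<70)&(p[...,2]>.116)]; print("knob",len(q),q.mean(0).round(4),q.min(0).round(3),q.max(0).round(3))
p,h=sub(P,hsv,115,140,225,295); q=p[(h[...,0]>15)&(h[...,0]<35)&(h[...,1]>100)&(p[...,2]>.05)];q=q[abs(q[:,2]-np.median(q[:,2]))<.006]; print("stop top",np.median(q[:,2]),cv2.minAreaRect((q[:,:2]*1000).astype(np.float32)))
p,h=sub(P,hsv,172,232,222,255); q=p[(h[...,0]>100)&(h[...,0]<128)&(h[...,1]>90)&(p[...,2]>.045)&(p[...,2]<.085)]; print("blue top",len(q),cv2.minAreaRect((q[:,:2]*1000).astype(np.float32)))
f=F["scene"];P=cloud(f); hsv=cv2.cvtColor(f["image"],cv2.COLOR_RGB2HSV).astype(int)
p,h=sub(P,hsv,398,442,236,268); m=(h[...,2]<75)&(p[...,2]>.06)&(p[...,2]<.11); q=p[m]; c,n,N=plane(q); print("back",len(q),N,c.round(4),n.round(3),rect(q[abs((q-c)@n)<.003],c,n), np.degrees(np.arctan2(n[1],n[0])))
p,h=sub(P,hsv,372,392,236,262); q=p[(h[...,2]<75)&(p[...,2]>.117)&(p[...,2]<.13)]; print("knob s",len(q),q.mean(0).round(4))
for nm,c,az in(("stand",[.5786,-.2555,.1025],np.radians(13.9)),("cradle",[.595,.17,.102],np.radians(10))):
  n,y,up=axes(az)
  for s in(1,-1):
    for phi in(-.6,-.3,0,.3,.6):
      j=robot.inverse_kinematics(np.array(c)+.034*(np.cos(phi)*up+np.sin(phi)*y),pose(az,s,phi)); print(nm,s,phi,None if j is None else np.round(j,2))
E
```

```text
carr 2497 0.037634261105079114 ((584.4616088867188, 125.57931518554688), (116.0336685180664, 208.12208557128906), 10.113061904907227)
knob 85 [0.5899 0.0607 0.1368] [ 0.271 -0.082  0.116] [0.606 0.072 1.376]
stop top 0.061488467455801374 ((547.8060913085938, 329.8049011230469), (119.35758972167969, 24.298564910888672), 9.579386711120605)
blue top 510 ((602.6340942382812, 165.22714233398438), (35.73593521118164, 115.84098815917969), 9.374926567077637)
back 498 266 [0.5857 0.1601 0.0775] [0.863 0.142 0.486] (array([0.58623953, 0.16023086, 0.07659446]), (40.252655029296875, 110.72806549072266), 89.20883178710938) 9.332721787919011
knob s 37 [0.6013 0.0608 0.1206]
stand 1 -0.6 [ 0.45  0.7   0.33  1.66 -0.89  1.34  1.58]
stand 1 -0.3 [ 0.37  0.54  0.33  1.85 -0.88  0.97  1.55]
stand 1 0 [ 0.24  0.41  0.33  2.02 -0.88  0.57  1.48]
stand 1 0.3 [ 0.7   0.38 -0.44  2.14  0.96  0.23 -0.39]
stand 1 0.6 [ 0.5   0.41 -0.43  2.23  1.76  0.57 -1.35]
stand -1 -0.6 [ 0.33  0.74  0.53  1.67 -0.98  1.42 -1.49]
stand -1 -0.3 [ 0.23  0.57  0.52  1.86 -0.98  1.04 -1.52]
stand -1 0 [ 0.09  0.44  0.52  2.03 -0.99  0.63 -1.57]
stand -1 0.3 [ 1.23  0.65 -1.18  2.11  1.42  0.64  2.45]
stand -1 0.6 [-0.05  0.38  0.24  2.26  1.86  0.33  1.61]
cradle 1 -0.6 [ 0.32  0.5  -0.42  2.05 -1.02  0.54  1.16]
cradle 1 -0.3 [-0.11  0.37 -0.1   2.12 -0.87  0.34  0.83]
cradle 1 0 [-0.64  0.34  0.29  2.13 -0.04  0.25 -0.17]
cradle 1 0.3 [-0.97  0.43  0.49  2.09  0.58  0.44 -0.94]
cradle 1 0.6 [-1.12  0.57  0.54  2.    0.71  0.72 -1.18]
cradle -1 -0.6 [ 0.32  0.5  -0.42  2.05 -1.02  0.54 -1.98]
cradle -1 -0.3 [-0.31  0.36  0.14  2.13 -1.04  0.4  -2.16]
cradle -1 0 [-0.24  0.34 -0.19  2.11  0.55  0.31  2.42]
cradle -1 0.3 [-0.51  0.4  -0.09  2.06  0.93  0.61  1.9 ]
cradle -1 0.6 [-0.63  0.52 -0.11  1.97  1.02  0.97  1.71]
```

Run:
```python
from h import *
from plant import robot
robot.move_straight([.257,.624,.36],vel=.3)
robot.goto([.55,.15,.36],[np.pi,0,np.radians(9.7)])
f=robot.grab_frame("wrist"); np.savez("w1.npz",**f); a=f["image"]
robot.goto([.53,-.25,.36],[np.pi,0,np.radians(13.9)])
f=robot.grab_frame("wrist"); np.savez("w2.npz",**f)
cv2.imwrite("pics/w12.png",cv2.resize(np.hstack([a,f["image"]])[:,:,::-1],(800,300)))
print((-f["R"].T@f["t"]).round(3),f["R"][2].round(2),robot.sense()["t"],robot.sense()["joint_pos"].round(2))
```

```text
[ 0.511 -0.171  0.493] [ 0.07 -0.3  -0.95] 4.2333 [-0.19  0.28  0.72  1.62 -0.19  1.31  0.8 ]
```

View pics/w12.png

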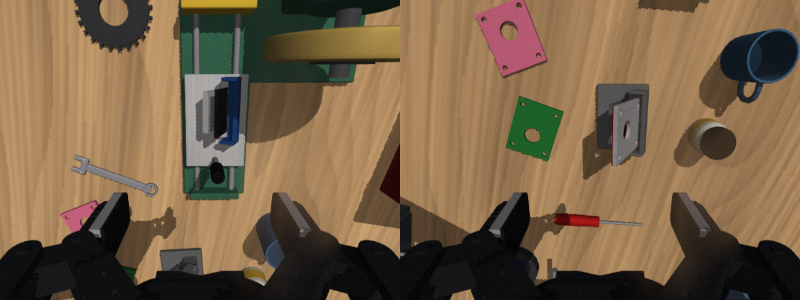

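The left half (wrist view 1) shows the cradle at about (228,110) and the knob at (217,170). The right half (wrist view 2) shows the plate in the stand at about (625,130). I refine both poses from these depths.

Run:
```python
from h import *
az=np.radians(9.7); h=np.array([np.cos(az),np.sin(az)]); yd=np.array([-h[1],h[0]])
f=dict(np.load("w1.npz"));P=cloud(f);hsv=cv2.cvtColor(f["image"],cv2.COLOR_RGB2HSV).astype(int)
def sub(u0,u1,v0,v1): return P[v0:v1,u0:u1],hsv[v0:v1,u0:u1]
def lr(q): return (q[:,:2]@h),(q[:,:2]@yd)
p,c=sub(325,400,110,250); z=p[...,2]
q=p[(c[...,0]>100)&(c[...,0]<128)&(c[...,1]>90)&(z>.045)]
a,b=lr(q); print("blue",len(q),a.min(),a.max(),b.min(),b.max(),cv2.minAreaRect((q[:,:2]*1000).astype(np.float32)))
q=p[(c[...,2]<60)&(c[...,1]<110)&(z>.055)&(z<.094)]
cc,n,N=plane(q); q=q[abs((q-cc)@n)<.0025]; a,b=lr(q); print("back",len(q),cc.round(4),n.round(3),np.degrees(np.arctan2(n[1],n[0])),"b",np.percentile(b,[1,50,99]).round(4),q[:,2].min(),q[:,2].max())
foot=a+(q[:,2]-.05)*np.tan(np.radians(25)); print(" foot h: ",np.median(foot),foot.std())
q=p[(abs(z-.0376)<.004)&(c[...,1]<60)&(c[...,2]>90)]; print("carr",len(q),cv2.minAreaRect((q[:,:2]*1000).astype(np.float32)))
p,c=sub(325,370,245,305); q=p[(p[...,2]>.116)&(p[...,2]<.128)]; a,b=lr(q); print("knob",len(q),(a.min()+a.max())/2,(b.min()+b.max())/2,np.ptp(a),np.ptp(b),q.mean(0))
p,c=sub(285,420,0,20); q=p[(c[...,0]>15)&(c[...,0]<35)&(c[...,1]>100)&(p[...,2]>.05)&(p[...,2]<.066)];a,b=lr(q); print("stop",np.percentile(b,[1,99]),np.percentile(a,[1,99]))
f=dict(np.load("w2.npz"));P=cloud(f);hsv=cv2.cvtColor(f["image"],cv2.COLOR_RGB2HSV).astype(int)
p,c=sub(330,390,150,270); q=p[(c[...,1]<60)&(c[...,2]>90)&(p[...,2]>.06)&(p[...,2]<.17)]
cc,n,N=plane(q); q=q[abs((q-cc)@n)<.003]; print("plate",len(q),cc.round(4),n.round(3),np.degrees(np.arctan2(n[1],n[0])),np.degrees(np.arcsin(n[2])),rect(q,cc,n),q[:,2].max())
```

```text
blue 2314 0.5668025349580434 0.6381214589883946 0.0035351649196086517 0.1368791666557254 ((594.2687377929688, 176.99288940429688), (61.97549057006836, 146.04412841796875), 24.663652420043945)
back 952 [0.5855 0.1641 0.0752] [0.893 0.158 0.421] 10.037085829065735 b [0.0225 0.064  0.1004] 0.05506952522935134 0.09398474736984233
 foot h:  0.6165802769327435 0.00035819892674921773
carr 2110 ((596.6991577148438, 148.0146484375), (80.79065704345703, 154.18446350097656), 10.107213020324707)
knob 405 0.5962448896060561 -0.038649905200326885 0.022923863702607572 0.022925520895270866 [0.59395943 0.06355673 0.12282976]
stop [0.22102278 0.23328699] [0.53725133 0.65320696]
plate 3011 [ 0.5761 -0.2539  0.1137] [0.879 0.218 0.425] 13.91717780448011 25.138797523267392 (array([ 0.57898004, -0.25481332,  0.10814573]), (106.2594223022461, 90.09428405761719), 89.92583465576172) 0.15613732286518983
```

```bash
cat >> h.py <<'E'
PC=np.array([.5757,-.2559,.1033]); PAZ=np.radians(13.9)
CF=np.array([.5974,.1642,.05]); CAZ=np.radians(10.0)
D=.038   # TCP above plate middle along slope
def stand(u): return PC+(D+u)*axes(PAZ)[2]
def cradle(u,x=.006,y=0.): n,yy,up=axes(CAZ); return CF+x*n+y*yy+(.055+D+u)*up
E
python3 - <<'E'
from h import *
from plant import robot
r=lambda j: None if j is None else np.round(j,2)
robot.grip(.5)
for s in(-1,1):
    print(s,[r(robot.inverse_kinematics(stand(u),pose(PAZ,s))) for u in(.09,0)],[r(robot.inverse_kinematics(cradle(u),pose(CAZ,-s))) for u in(.15,0)])
robot.goto(stand(.10),pose(PAZ,-1))
print(r(robot.sense()["joint_pos"]))
for u in (.16,.08,0): print(u,r(robot.inverse_kinematics(stand(u),pose(PAZ,-1))),r(robot.inverse_kinematics(cradle(u),pose(CAZ,1))))
f=robot.grab_frame("scene"); cv2.imwrite("pics/pre.png",cv2.resize(f["image"][150:330,150:390,::-1],None,fx=3,fy=3))
print(robot.sense()["t"])
E
```

```text
-1 [array([-0.31,  0.41,  1.12,  2.04, -0.99,  0.91, -1.54]), array([ 0.09,  0.43,  0.52,  2.04, -0.97,  0.63, -1.58])] [array([-0.82, -0.01,  0.4 ,  2.15,  0.2 ,  0.59, -0.39]), array([-0.88,  0.34,  0.59,  2.18, -0.44,  0.26,  0.22])]
1 [array([ 0.06,  0.26,  0.59,  2.02, -0.74,  0.74,  1.38]), array([ 0.23,  0.4 ,  0.35,  2.03, -0.87,  0.58,  1.48])] [None, array([ 0.13,  0.37, -0.62,  2.13,  0.89,  0.41,  2.13])]
[-0.32  0.38  1.12  2.03 -0.95  0.91 -1.56]
0.16 [-0.42  0.27  1.24  2.   -0.79  0.96 -1.68] [-1.26 -0.07  0.81  2.16  0.28  0.62 -0.46]
0.08 [-0.28  0.41  1.07  2.04 -0.99  0.88 -1.54] [-0.98  0.15  0.63  2.18 -0.01  0.41 -0.18]
0 [ 0.09  0.43  0.52  2.04 -0.97  0.63 -1.58] [-0.87  0.34  0.58  2.18 -0.42  0.26  0.2 ]
6.8083
```

View pics/pre.png

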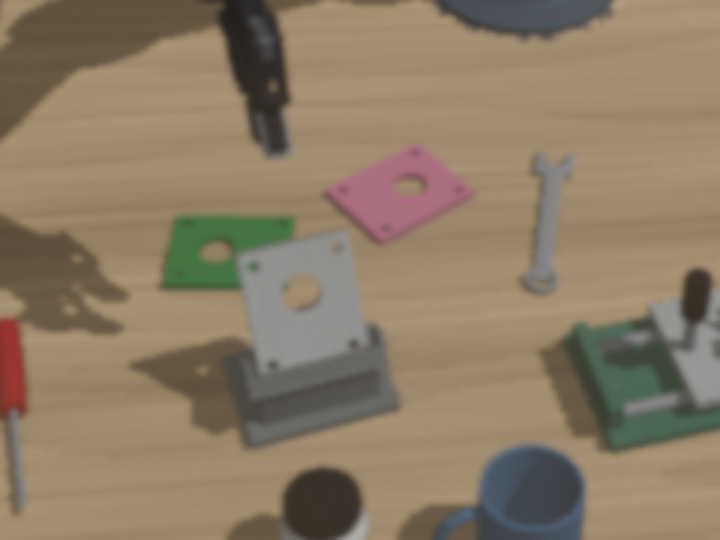

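The gripper, at (270,145), is in line with the plate's slope above its top edge at (292,243). Now I descend, grip and lift.

Run:
```python
from h import *
from plant import robot
r=lambda j: None if j is None else np.round(j,2)
hit=robot.move_straight(stand(0),vel=.1,contact_N=6)
s=robot.sense(); print("hit",hit,s["tcp_pos"]-stand(0),s["wrist_force"].round(1),r(s["joint_pos"]))
if not hit:
    robot.grip(0,strength=60); s=robot.sense(); print("open",s["opening"],s["wrist_force"].round(1))
    n,y,up=axes(PAZ)
    robot.move_straight(stand(.03),vel=.06); robot.move_straight(stand(.13),vel=.12)
    s=robot.sense(); print(s["opening"],s["wrist_force"].round(1),r(s["joint_pos"]),s["t"])
    for u in(.15,.12,0): print(u,r(robot.inverse_kinematics(cradle(u),pose(CAZ,1))))
    f=robot.grab_frame("scene"); cv2.imwrite("pics/lift.png",cv2.resize(f["image"][130:330,150:450,::-1],None,fx=2.5,fy=2.5))
```

```text
hit False [-3.38142485e-05 -3.48975443e-04  1.29304792e-04] [ 0.  -0.3 -0.5] [ 0.01  0.45  0.63  2.04 -1.03  0.67 -1.53]
open 0.08373931866050141 [1.6 0.7 2.1]
0.07771310005791233 [ 0.1 -0.1 -1.2] [-0.1   0.22  0.8   2.01 -0.71  0.82 -1.78] 10.0
0.15 [-0.67 -0.    0.24  2.15  0.19  0.59 -0.39]
0.12 [-0.63  0.05  0.22  2.16  0.18  0.51 -0.37]
0 [-0.66  0.31  0.32  2.17 -0.05  0.25 -0.16]
```

View pics/lift.png

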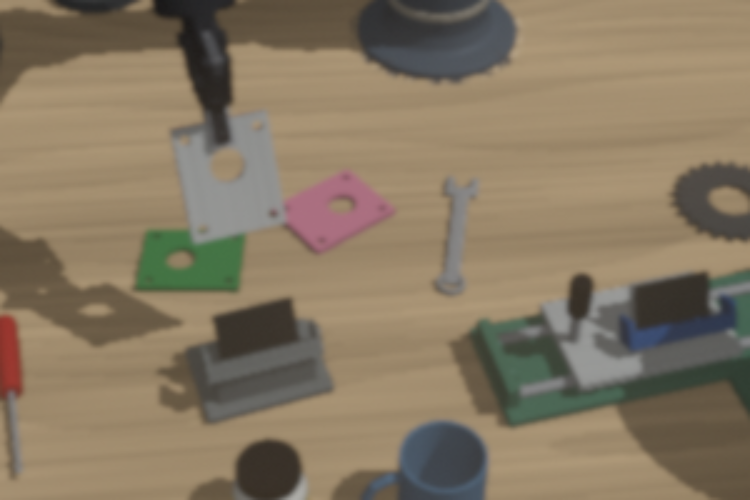

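The plate is held squarely by its top edge at (215,130) and is clear of the stand. Next is the half turn to a point above the cradle, then measuring the red face in hand.

Run:
```python
from h import *
from plant import robot
robot.goto(cradle(.12),pose(CAZ,1))
s=robot.sense(); print(s["t"],s["opening"],s["wrist_force"].round(1),s["tcp_pos"]-cradle(.12),s["joint_pos"].round(2))
f=robot.grab_frame("scene"); np.savez("s2.npz",**f); P=cloud(f);hsv=cv2.cvtColor(f["image"],cv2.COLOR_RGB2HSV).astype(int)
m=((hsv[...,0]<8)|(hsv[...,0]>172))&(hsv[...,1]>120)&(P[...,2]>.12)&(P[...,2]<.32)&(abs(P[...,0]-.55)<.12)&(abs(P[...,1]-.165)<.12)
q=P[m]; c,n,N=plane(q); q=q[abs((q-c)@n)<.003]; rc=rect(q,c,n); print(len(q),n.round(3),np.degrees([np.arctan2(n[1],n[0]),np.arcsin(n[2])]),rc)
a=np.c_[axes(CAZ)]; R=np.array(axes(CAZ)); print("face centre in cradle frame",(R@(rc[0]-CF)).round(4),"expected",[.010,0,.055+.12])
cv2.imwrite("pics/pre2.png",cv2.resize(f["image"][120:320,300:600,::-1],None,fx=2.5,fy=2.5))
```

```text
11.6083 0.08260465462205968 [ 0.1  0.2 -2.1] [ 0.00027298 -0.00123661 -0.00021455] [-0.63  0.05  0.23  2.16  0.18  0.51 -0.37]
910 [0.894 0.158 0.419] [10.02271534 24.79343582] (array([0.53517242, 0.1507748 , 0.20830679]), (108.41709899902344, 89.90740966796875), 89.53937530517578)
face centre in cradle frame [ 0.0092 -0.0024  0.1704] expected [0.01, 0, 0.175]
```

View pics/pre2.png

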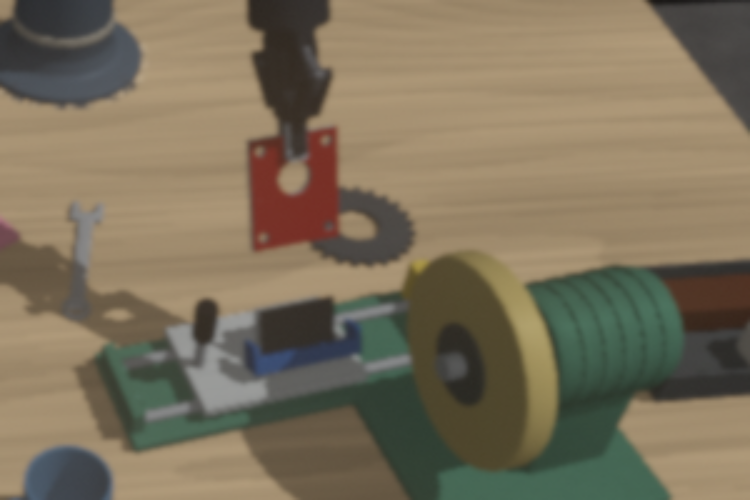

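The red face is outward at (292,190), square to within 0.3°, with errors of about 2 mm in y and 4 mm in height. I correct for these and lower to contact.

Run:
```python
from h import *
from plant import robot
k=dict(x=.007,y=.0018)
robot.move_straight(cradle(.03,**k),vel=.1)
robot.sleep(.3)
hit=robot.move_straight(cradle(-.008,**k),vel=.025,contact_N=4)
s=robot.sense(); R=np.array(axes(CAZ)); print(hit,(R@(s["tcp_pos"]-CF)).round(4),"nominal z",.055+D,(R@s["wrist_force"]).round(1),s["t"],s["opening"])
f=robot.grab_frame("scene"); np.savez("s3.npz",**f); P=cloud(f);hsv=cv2.cvtColor(f["image"],cv2.COLOR_RGB2HSV).astype(int)
m=((hsv[...,0]<8)|(hsv[...,0]>172))&(hsv[...,1]>120)&(P[...,2]>.05)&(P[...,2]<.2)&(abs(P[...,0]-.59)<.1)&(abs(P[...,1]-.165)<.1)
q=P[m]; c,n,N=plane(q); q=q[abs((q-c)@n)<.003]; rc=rect(q,c,n); print(len(q),n.round(3),rc,(R@(rc[0]-CF)).round(4), "top z", ((q-CF)@R[2]).max())
cv2.imwrite("pics/set.png",cv2.resize(f["image"][180:300,320:480,::-1],None,fx=4,fy=4))
```

```text
True [0.0068 0.0018 0.0958] nominal z 0.093 [0.3 0.5 5.9] 14.0417 0.08057844117304884
755 [0.898 0.164 0.409] (array([0.58225816, 0.16225369, 0.10663075]), (88.65937805175781, 100.45787811279297), 0.28591278195381165) [0.0101 0.0007 0.0578] top z 0.10791407825604381
```

View pics/set.png

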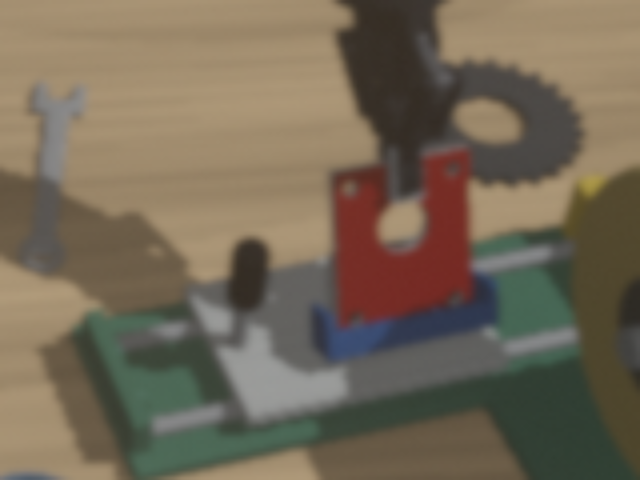

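The plate stands behind the lip between the cheeks, bottom edge at (405,310), with ledge contact felt. I ease it against the back, release and retract, then check.

Run:
```python
from h import *
from plant import robot
R=np.array(axes(CAZ)); s=robot.sense(); p=s["tcp_pos"]
print(robot.move_straight(p-.004*R[0],vel=.02,contact_N=4)); s=robot.sense(); p=s["tcp_pos"]; print((R@(p-CF)).round(4),(R@s["wrist_force"]).round(1))
robot.grip(.35); robot.sleep(.2)
robot.move_straight(p+.05*R[2],vel=.05); robot.move_straight(p+.12*R[2],vel=.15)
K=np.array([.5940,.0636,.097]); y=R[1]
robot.goto(K-.06*y+[0,0,.16],[np.pi,0,CAZ])
robot.grip(0)
f=robot.grab_frame("scene"); np.savez("s4.npz",**f); P=cloud(f);hsv=cv2.cvtColor(f["image"],cv2.COLOR_RGB2HSV).astype(int)
m=((hsv[...,0]<8)|(hsv[...,0]>172))&(hsv[...,1]>120)&(P[...,2]>.05)&(P[...,2]<.2)&(abs(P[...,0]-.59)<.1)&(abs(P[...,1]-.165)<.1)
q=P[m]; c,n,N=plane(q); q=q[abs((q-c)@n)<.003]; rc=rect(q,c,n); print(len(q),n.round(3),np.degrees([np.arctan2(n[1],n[0]),np.arcsin(n[2])]),rc,(R@(rc[0]-CF)).round(4), "top z", ((q-CF)@R[2]).max())
print(robot.sense()["t"],robot.sense()["tcp_pos"].round(3))
cv2.imwrite("pics/rel.png",cv2.resize(f["image"][180:300,320:480,::-1],None,fx=4,fy=4))
```

```text
True
[0.0047 0.0019 0.0959] [1.1 0.8 0.5]
854 [0.894 0.161 0.417] [10.20276377 24.66399879] (array([0.58068252, 0.16270158, 0.10545787]), (89.05729675292969, 101.41665649414062), 0.5708701610565186) [0.0083 0.0014 0.0573] top z 0.10819240300070124
17.7917 [0.604 0.005 0.257]
```

View pics/rel.png

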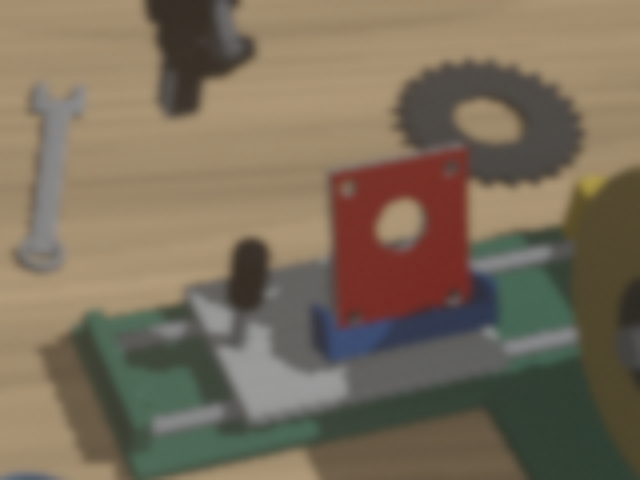

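The plate sits squarely in the cradle: red face at x 8.3 mm, y +1.4 mm, tilt 24.7°. Now I push the knob to the stop.

Run:
```python
from h import *
from plant import robot
R=np.array(axes(CAZ)); y=R[1]; K=np.array([.5940,.0636,.097])
robot.move_straight(K-.06*y,vel=.15); robot.sleep(.2)
hit=robot.move_straight(K+.14*y,vel=.045,contact_N=14)
s=robot.sense(); p=s["tcp_pos"]; print(hit,((p-K)@y).round(4),(R@s["wrist_force"]).round(1),s["t"])
robot.sleep(.3); print((R@robot.sense()["wrist_force"]).round(1))
robot.move_straight(p-.04*y,vel=.08); robot.move_straight(p-.04*y+[0,0,.2],vel=.2)
np.savez("s5.npz",**robot.grab_frame("scene")); np.savez("t5.npz",**robot.grab_frame("top"))
f=dict(np.load("s5.npz")); P=cloud(f);hsv=cv2.cvtColor(f["image"],cv2.COLOR_RGB2HSV).astype(int)
ft=dict(np.load("t5.npz")); Pt=cloud(ft)
a=Pt[200:290,110:300]; b=a[(a[...,2]>.116)&(a[...,2]<.128)&(cv2.cvtColor(ft["image"],cv2.COLOR_RGB2HSV)[200:290,110:300,2]<60)]
b=b[abs(b-np.median(b,0)).max(1)<.014]; print("knob",len(b),np.median(b,0).round(4),"shift",(np.median(b,0)-K)@y)
cv2.imwrite("pics/end.png",np.hstack([cv2.resize(f["image"][180:310,320:493,::-1],(400,300)),cv2.resize(ft["image"][190:310,90:250,::-1],(400,300))]))
```

```text
True 0.0716 [ 0.2 -0.9 -0.3] 21.9333
[0.5 0.4 0.7]
knob 3 [0.6646 0.3204 0.1223] shift 0.24067676139419805
```

View pics/end.png

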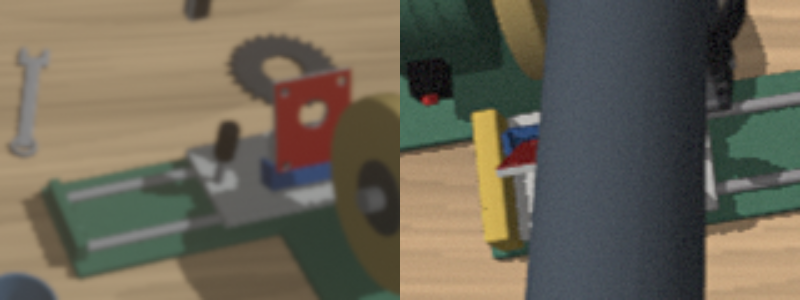

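The plate is still upright in the cradle, at (312,120) in the left half. The arm hides the gap to the stop in the right half. Since the contact force rebounded, I repeat the push slowly and measure with the arm clear.

Run:
```python
from h import *
from plant import robot
R=np.array(axes(CAZ)); y=R[1]; K=np.array([.5940,.0636,.097])
q0=K+.0716*y
robot.move_straight(q0-.03*y,vel=.2); robot.sleep(.2)
hit=robot.move_straight(q0+.03*y,vel=.015,contact_N=12)
s=robot.sense(); p=s["tcp_pos"]; print(hit,((p-K)@y).round(4),(R@s["wrist_force"]).round(1),s["t"])
robot.sleep(.3); print((R@robot.sense()["wrist_force"]).round(1))
robot.move_straight(p-.04*y,vel=.08); robot.move_straight(p-.04*y+[0,0,.2],vel=.2)
robot.goto([.5,-.25,.36],[np.pi,0,0])
f=robot.grab_frame("scene"); ft=robot.grab_frame("top"); print(robot.sense()["t"])
def red(f):
    P=cloud(f);hsv=cv2.cvtColor(f["image"],cv2.COLOR_RGB2HSV).astype(int)
    m=((hsv[...,0]<8)|(hsv[...,0]>172))&(hsv[...,1]>120)&(P[...,2]>.05)&(P[...,2]<.2)&(abs(P[...,0]-.58)<.06)&(abs(P[...,1]-.26)<.07)
    return P[m]
q=red(f); c,n,N=plane(q); q=q[abs((q-c)@n)<.003]; rc=rect(q,c,n); d=R@(rc[0]-CF); print(len(q),np.degrees([np.arctan2(n[1],n[0]),np.arcsin(n[2])]),rc,d.round(4))
Pt=cloud(ft); a=Pt[205:285,100:300]; v=cv2.cvtColor(ft["image"],cv2.COLOR_RGB2HSV)[205:285,100:300]
b=a[(a[...,2]>.117)&(a[...,2]<.128)&(v[...,2]<60)]; b=b[abs(b-np.median(b,0)).max(1)<.016]; kb=(b.min(0)+b.max(0))/2
print("knob",len(b),kb.round(4),"shift",((kb-K)@y).round(4))
st=a[(v[...,0]>15)&(v[...,0]<35)&(v[...,1]>100)&(a[...,2]>.055)&(a[...,2]<.066)]@y; print("stop face",np.percentile(st,[1,99]).round(4))
w=a[(v[...,1]<60)&(v[...,2]>90)&(abs(a[...,2]-.0376)<.005)]@y; print("carriage y extents",np.percentile(w,[.5,99.5]).round(4))
cv2.imwrite("pics/end2.png",np.hstack([cv2.resize(f["image"][180:310,320:493,::-1],(400,300)),cv2.resize(ft["image"][190:310,90:250,::-1],(400,300))]))
```

```text
True 0.0714 [ 0.7 -0.8 -0.1] 27.75
[ 0.4 -0.4  0.9]
31.3083
680 [10.76695998 25.30426802] (array([0.56428584, 0.2543521 , 0.10635406]), (101.20675659179688, 88.19562530517578), 88.08941650390625) [0.0084 0.0945 0.0582]
knob 90 [0.5769 0.1555 0.1225] shift 0.0935
stop face [0.2184 0.2405]
carriage y extents [0.0404 0.2144]
```

View pics/end2.png

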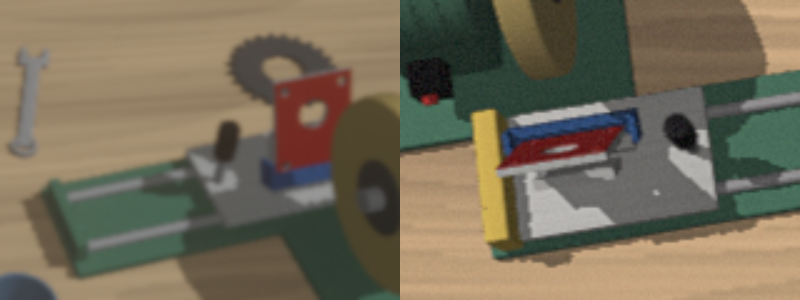

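Both pushes ended at the same place (71.6 and 71.4 mm), so that is the hard stop. The carriage visibly meets the yellow stop and the plate is seated squarely. The arm is clear, so I hand in.

```bash
python3 -c "
from plant import robot
print(robot.close_job(), robot.sense()['t'])"
```

```text
the job is handed in; nothing more can be done
the job is handed in; nothing more can be done
```

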